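# Shut the leaf of a tube drilling jig and bolt it down

## Robot

A 6-joint arm with a two-finger parallel gripper is mounted at the origin on a cart in front of the work surface, level with it; the furniture and walls round the work are solid. World frame = base frame: x ahead of the robot, y to its left, z up, the work surface at z = 0. Lengths are in m, angles in rad, forces in N, time in s.
With the tool pointing down it reaches from about 0.4 to 0.925 m from the base axis. Payload 12.5 kg.
Tool frame: the origin (TCP) lies at the very end of the fingers, on their centre line; the grasp point (between the pads) lies 19 mm behind it; y points along the fingers, x is the direction in which the jaws open and shut, and the axes are right-handed (so a half turn about y gives the same grasp; the last joint's range is limited). The gripper opens to 95 mm and grips with 3 to 60 N. Pads are 20 mm wide; open, the fingers measure 119 mm over their backs; the gripper's body (75 mm by 180 mm) begins 59 mm behind the grasp point.
Start: joints at [-1.421, 0.491, 1.559, -0, 1.092, -0.106], TCP at [0.158, -0.605, 0.215] pointing down, gripper open.
Joint ranges: [-3.1, 3.1], [-0.84, 2.19], [0.05, 2.79], [-1.13, 4.28], [0.06, 2.93], [-2.69, 2.69]. Speed limits (rad/s): [2.22, 2.22, 2.79, 3.14, 3.14, 3.14].

## Interface

Orientations are given as a unit quaternion [x, y, z, w].
In Python, from station import sense, get_image, get_calibration, job_done, masks_of, mark_of gives the robot as it stands.
- The arm moves only by the tool arm_command, never from a script. Its arguments are lists of equal length, an entry for each row: "offset": the shift along the world's x, y, z in mm, a list of three; "yaw": the turn about the world's z in degrees; "claw": the closure, from -1 (fully open) to 1 (shut), so that 0 is half open. A call has 1 to 5 rows; each row shifts and turns the pose as measured when the row begins; what a row does not reach is not made up. A row lasts 1/12 s, in which the tool goes at most 41.7 mm and 7.16 degrees, less where a joint would pass 70% of its speed; a pose out of reach is approached as far as the arm can. A call is refused whole if a number of a shift passes 41.7 or a number of a turn 7.16, either way. A call with a gripper value outside its range is refused whole. The fingers move at their own pace and stop on an object; "newtons" is the grip in N (left out, the last holds). Time passes only in rows, so rows that do not move let the fingers close. It gives the time, the measured TCP pose, the force and the opening at its end, in the units of the state.
- sense(): the state, without advancing time (a new reading comes with each control period).
- get_image(name): name is "side" or "top" or "wrist"; returns the picture (400x640x3 uint8, red, green, blue); there is no depth.
- get_calibration(name): a dict with "fx", "fy", "cx", "cy" (pixels), "origin" and "attitude" of the camera in the world. Camera axes: x right, y down, z forward; pixel columns grow to the right and rows downward; lengths in m; the calibration is good to about 2 mm. A picture is of the moment at which its call begins: read the wrist's pose just before it. get_calibration takes no time and is no camera call; for the wrist camera it gives the pose at the moment of the call.
- job_done(): hands the job in, once; it reports no verdict.
Trained networks look in the newest picture that a camera, given by its name, has taken for a name from the list of things; names that differ only in an ending like _2 or _b are one class to them, and where a whole thing is asked for, a point or a joint stands for the part that bears it (a point fixed in the world has none). Each returns a list of dicts, best first, with "confidence" (0 to 1); they miss things now and then, are a little off and sometimes report something else, mostly with a low value. They report only what shows in the picture. A call takes as long as a camera call.
- masks_of(camera, thing): "mask" (400x640 bool, what is visible of it).
- mark_of(camera, thing): "location" ([x, y, z] in m, in world coordinates, good to about 4 mm: a listed point, or the origin of a listed thing).
The state is a dict: "clock": time; "joint_positions": joint angles; "dq": joint speeds; "effort": joint torques, N m; "tcp_pos": TCP position; "tool_rot": TCP orientation; "contact_force": force on the tool from outside, world axes, zero at the start; "moment": the same for the moment, N m; "grip_width": finger opening in m.
Only numpy, scipy, OpenCV 4.12 (cv2) and the standard library are available. Lean on these libraries where they do the work, as an engineer would, in place of code of your own. Each camera call takes 0.05 s, during which the arm holds its last target.

## Task

Clamp the tube in the drilling jig: swing the hinged leaf down over it, hold the leaf down against its spring pad, and push the sliding bolt across into the bore of the keeper until it is fully home and the leaf stays shut by itself. The keeper block was last set to some height for another tube, so feel for its bore with the bolt's tip; do not ram the bolt against the keeper, and do not crush the thin tube under the pad.

Things in the scene. Friction and masses are not known exactly. Their poses are not given: they have to be found in the camera images.
- jig: Steel drilling jig fixed to the bench on four 32 mm feet; dark base plate 196 x 192 x 12 mm. Origin: on the bench below the base, midway between its two vee blocks. x points from the leaf's free edge to its hinge; y along hinge, bolt and tube, towards the keeper; z up. Hinge axis at x +75, z 118 mm; bolt axis (leaf at 0 rad) at x -65, z 118 mm.
- leaf (a joint): Angle (rad) of the leaf, an aluminium plate 150 x 124 x 8 mm. 0 = level, positive = free edge raised; starts at 0.7 to 1.0, held by hinge friction. The bolt is 140 mm from the hinge. Laid down it rests on its spring pad near 0.15; held lower (5 to 18 N at the knob), it springs up when let go. Bolt meets bore between -0.065 and +0.065. Stop at -0.088; the pad bottoms just before.
- bolt (a joint): Slide position (m) of the bolt, a flat-ended steel bar of 12 mm diameter in a barrel along the leaf's free edge; it slides to the jig's +y with 3 N of drag. 0 = drawn back (starts at 0 to 0.005), 0.034 = fully home: collar against the barrel, tip 22 mm deep in the keeper. The tip reaches the keeper's face at 0.012.
- knob (a point): Middle of the bolt's grip: a black cylindrical knob, 16 mm diameter, reaching 15 mm above and below this point, square to the leaf's upper face. The point is 32 mm from the bolt's axis and at -30 mm + bolt position along the jig's y; from the hinge axis it is 140 mm towards the free edge and 32 mm up, so it tilts with the leaf. Barrel and collar beside it reach 9 mm above the bolt's axis.
- leaf_hinge (a point): Middle of the leaf's hinge axis, which runs along the jig's y, at y 0 of the jig.
- bolt_tip: Free end of the bolt; moves with leaf and bolt. Origin on the bolt's axis, at the jig's y = bolt position; the tip's end lies 66 mm from it along the jig's +y. Axes parallel to the jig's when the leaf is level.
- keeper: Dark post, 36 x 12 x 106 mm, with a bright steel keeper block (36 x 24 x 40 mm) clamped in its slots. Origin: foot of the post, at x -65, y 108, z 44 mm of the jig; it does not show the block's setting. The block's face is at y 78; its round bore, 13.5 mm, runs along y at x -65, its height set anew each time between 109 and 127 mm above the bench, not measured.
- pad: Round spring-loaded rubber pad, 24 mm diameter, under the leaf, 75 mm from the hinge; origin at the middle of its lower face. It touches the tube when the leaf is at about 0.15 rad and yields 17 mm, pressing with 8 N at first and 1.2 N more for each mm.
- tube: Thin-walled pale steel tube, 35 mm diameter, 210 mm long, lying loose in the jig's two vee blocks along the jig's y. Origin: underside at mid length, 55 mm above the bench.

How it is judged:
On the way, in this order (a step that is already met when the one before it is completed fails the run):
1. the leaf is swung down on the tube with the bolt still drawn back (value of joint leaf below 0.18 rad and value of joint bolt below 0.014 m), for 0.1 s.
2. the bolt is fully home in the keeper with the leaf held down (value of joint leaf below 0.085 rad and value of joint bolt above 0.0325 m), for 0.2 s.
At the end, for the whole second after the job is handed in: The bolt is home in the keeper (within 1.5 mm of the end of its travel) and by itself holds the leaf down at rest (below 0.085 rad), the spring pad pressing with at least 5 N on the tube, which still lies in its vee blocks (all of step 2 and contact force between pad and tube above 5 N and z of tube in the frame of jig between 0.05 and 0.06 m and velocity of joint leaf between -0.05 and 0.05 rad/s); the robot touches nothing.
It fails at once if the bolt's tip is rammed against the keeper (contact force between bolt_tip and keeper above 30 N).
It fails at once if the tube is crushed under the pad (contact force between pad and tube above 45 N).
It also fails if it takes over 58 s, if anything falls off the work surface, if the arm or the gripper's body presses on something with over 40 N, if the wrist force passes 120 N, or if a joint passes its speed limit or range.

## Working session

There is one attempt and no reset: what is moved stays moved. The work goes in short steps, Python scripts to look and compute and a tool call to move; the robot and the scene stay as the last step left them, time stands still between calls to the robot, and variables do not carry over. Pictures are saved under pics/ and viewed, and the job is handed in when it is done.

Besides the shell and the picture viewer there is one more tool, called after "Request:" as name(argument=value, ...) on one line, values as JSON. arm_command: Moves the arm, as the interface text tells. Its arguments: {"type":"object","properties":{"offset":{"type":"array"},"yaw":{"type":"array"},"claw":{"type":"array"},"newtons":{"type":"number"}},"required":["offset","yaw","claw"]}

```bash
ls; mkdir -p pics; cat > h.py <<'E'
import numpy as np,cv2,json
from station import *
def snap(c,n):
    im=get_image(c); cv2.imwrite(f'pics/{n}.png',im[:,:,::-1]); return im
def marks(c,names):
    for n in names:
        r=mark_of(c,n); print(c,n,[(np.round(np.array(d['location'])*1000,1).tolist(),round(d['confidence'],2)) for d in r[:2]])
E
python3 - <<'E'
from h import *
s=sense();print(s)
for c in ['side','top']:
    snap(c,c+'0'); print(get_calibration(c)); marks(c,['jig','knob','leaf_hinge','keeper','bolt_tip','tube'])
print(sense()['clock'])
E
```

```text
pics
{'clock': 0.0, 'joint_positions': array([-1.42057442e+00,  4.91547019e-01,  1.55944882e+00, -1.99944764e-05,
        1.09167741e+00, -1.05605921e-01]), 'dq': array([ 0.00168452, -0.00040805,  0.00120653, -0.00118828, -0.00104729,
        0.00015966]), 'effort': array([-4.25364604e-03, -6.12650943e+01, -2.58184147e+01,  6.90574246e-02,
        4.82243439e-02, -9.74830346e-05]), 'tcp_pos': array([ 0.15813183, -0.60441827,  0.21406975]), 'tool_rot': array([-0.55944016,  0.43241019, -0.43184931,  0.55995921]), 'contact_force': array([-0.26109256,  0.13496017,  0.16572047]), 'moment': array([0.02466242, 0.02019313, 0.04280735]), 'grip_width': 0.09512421074271563}
{'fx': 468.78601515451317, 'fy': 468.78601515451317, 'cx': 317.14805706396544, 'cy': 201.47019303017032, 'origin': array([0.31932642, 0.9013473 , 0.62455419]), 'attitude': array([-0.16669677,  0.87800902, -0.43988233,  0.08840742])}
side jig [([619.2, 215.1, 1.8], 0.78)]
side knob [([633.5, 185.9, 246.7], 0.53)]
side leaf_hinge [([693.4, 208.8, 118.0], 0.62)]
side keeper [([562.9, 323.9, 41.3], 0.9)]
side bolt_tip [([619.1, 217.1, -1.2], 0.19)]
side tube [([621.8, 224.6, 52.0], 0.81)]
{'fx': 497.0106602320443, 'fy': 497.0106602320443, 'cx': 312.7790795110677, 'cy': 206.66173204167413, 'origin': array([0.54837768, 0.2443605 , 0.96163529]), 'attitude': array([ 0.71032752, -0.70329132,  0.01028045, -0.0266541 ])}
top jig [([623.0, 215.5, -0.8], 0.72)]
top knob [([634.0, 189.4, 249.7], 0.8)]
top leaf_hinge [([698.5, 211.6, 118.7], 0.68)]
top keeper [([563.6, 326.4, 42.8], 0.87)]
top bolt_tip []
top tube []
0.7
```

View pics/side0.png

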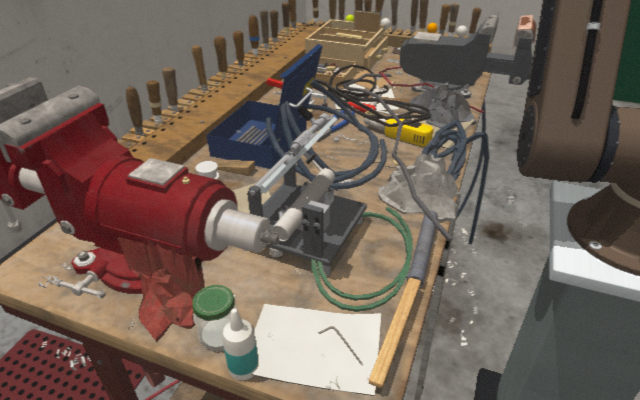

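View pics/top0.png

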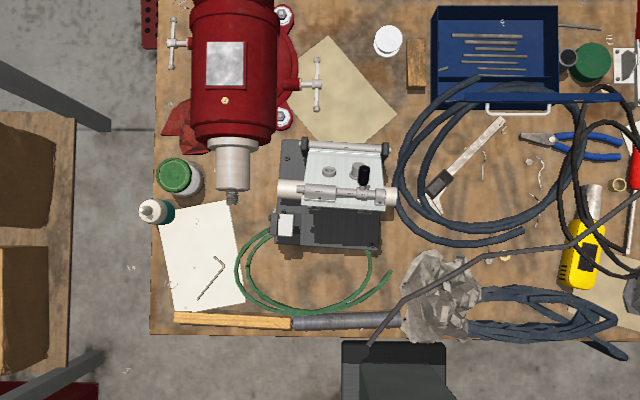

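```bash
python3 - <<'E'
from h import *
from scipy.spatial.transform import Rotation as R
im=cv2.imread('pics/side0.png')[130:280,220:390]; cv2.imwrite('pics/side0z.png',cv2.resize(im,None,fx=4,fy=4,interpolation=cv2.INTER_CUBIC))
im=cv2.imread('pics/top0.png')[120:260,260:410]; cv2.imwrite('pics/top0z.png',cv2.resize(im,None,fx=4,fy=4,interpolation=cv2.INTER_CUBIC))
s=sense();print(R.from_quat(s['tool_rot']).as_matrix().round(3))
E
```

```text
[[ 0.253  0.     0.967]
 [-0.967 -0.     0.253]
 [ 0.    -1.    -0.   ]]
```

View pics/side0z.png

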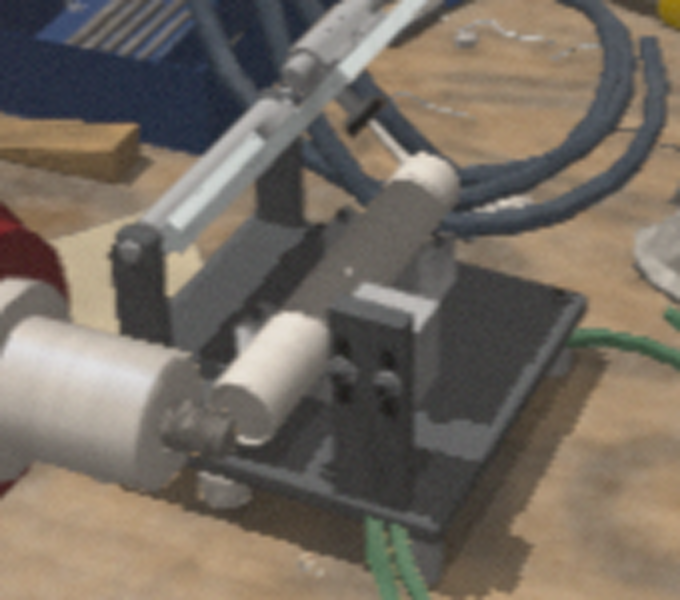

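View pics/top0z.png

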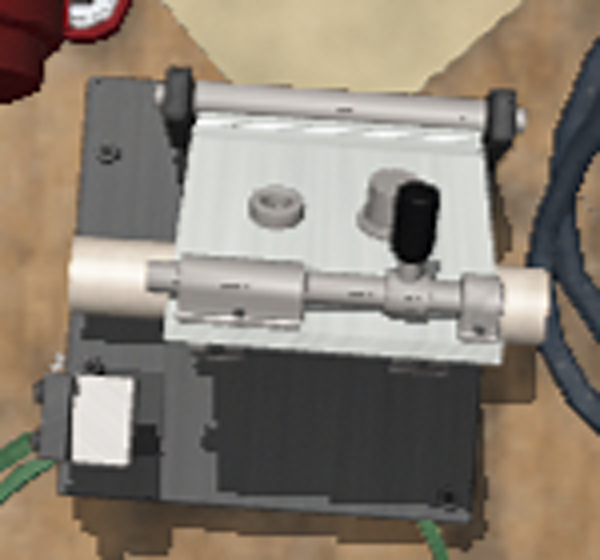

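```bash
cat >> h.py <<'E'
from scipy.spatial.transform import Rotation as R
def proj(cal,P):
    # P Nx3 m world
    M=R.from_quat(cal['attitude']).as_matrix(); p=(np.atleast_2d(P)-cal['origin'])@M
    return np.c_[cal['fx']*p[:,0]/p[:,2]+cal['cx'],cal['fy']*p[:,1]/p[:,2]+cal['cy']]
J0=np.array([0.6210,0.2155,0.]);JY=np.deg2rad(-3.4)
def j2w(p,J0=J0,JY=JY):
    c,s=np.cos(JY),np.sin(JY); p=np.atleast_2d(np.array(p,float))/1000
    return np.c_[c*p[:,0]-s*p[:,1],s*p[:,0]+c*p[:,1],p[:,2]]+J0
def knob(a,b):
    return [75-140*np.cos(a)+32*np.sin(a),-30+b,118+140*np.sin(a)+32*np.cos(a)]
E
python3 - <<'E'
from h import *
for c,(u0,v0,u1,v1) in {'side':(220,130,390,280),'top':(260,120,410,260)}.items():
    im=cv2.imread(f'pics/{c}0.png')[v0:v1,u0:u1]; im=cv2.resize(im,None,fx=4,fy=4,interpolation=cv2.INTER_CUBIC)
    cal=get_calibration(c)
    def draw(pts,col):
        q=((proj(cal,j2w(pts))-[u0,v0]+0.5)*4).astype(int); cv2.polylines(im,[q.reshape(-1,1,2)],True,col,1)
    draw([[-98,-96,44],[98,-96,44],[98,96,44],[-98,96,44]],(0,255,0))
    draw([[-83,114,150],[-47,114,150],[-47,102,150],[-83,102,150]],(0,255,0))
    draw([[-83,114,44],[-47,114,44],[-47,114,150],[-83,114,150]],(0,255,0))
    for z,col in [(135,(255,0,0)),(145,(0,0,255))]: draw([[-83,102,z],[-47,102,z],[-47,78,z],[-83,78,z]],col)
    for z,col in [(95,(255,0,0)),(105,(0,0,255))]: draw([[-83,102,z],[-83,78,z],[-83,78,z+40],[-83,102,z+40]],col)
    draw([knob(.9,0)]*2+[[75,0,118],[75,-60,118]],(255,0,255))
    cv2.imwrite(f'pics/{c}1z.png',im)
E
```

```text
(no output)
```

View pics/side1z.png

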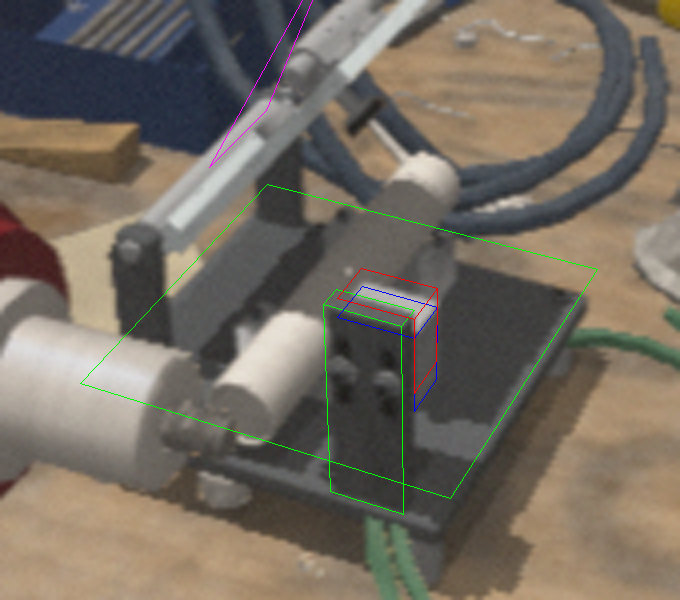

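View pics/top1z.png

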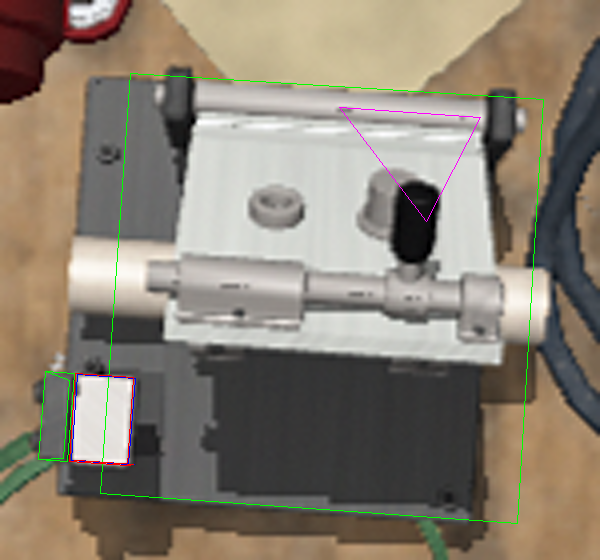

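```bash
python3 - <<'E'
from h import *
im=get_image('side')[:,:,::-1]
u0,v0=290,190
im=cv2.resize(im[v0:v0+70,u0:u0+60].copy(),None,fx=10,fy=10,interpolation=cv2.INTER_NEAREST)
cal=get_calibration('side')
J=J0+[-.002,0.,0]
def draw(pts,col):
    q=((proj(cal,j2w(pts,J))-[u0,v0]+0.5)*10).astype(int); cv2.polylines(im,[q.reshape(-1,1,2)],True,col,1)
draw([[-83,114,44],[-47,114,44],[-47,114,150],[-83,114,150]],(0,255,0))
for z,col in [(130,(255,0,0)),(140,(0,0,255))]:draw([[-83,78,z],[-47,78,z],[-47,102,z],[-83,102,z]],col);draw([[-83,78,z],[-83,78,z-40],[-83,102,z-40],[-83,102,z]],col)
cv2.imwrite('pics/side2z.png',im[:590])
E
```

```text
(no output)
```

View pics/side2z.png

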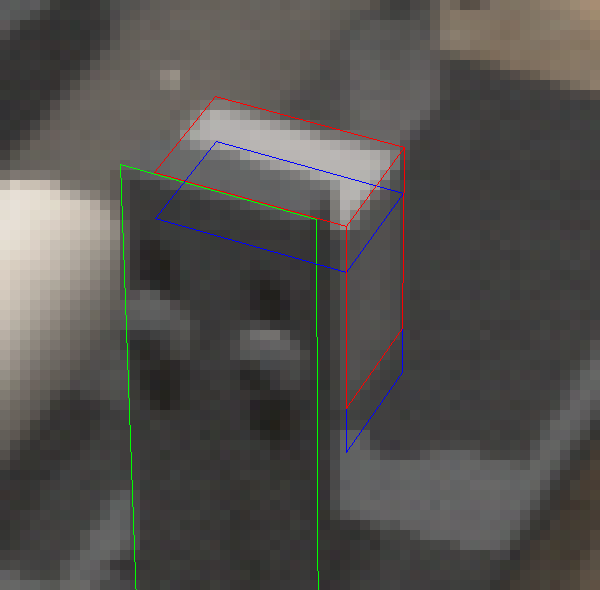

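Request:
arm_command(offset=[[10, 17, 33], [15, 25, 28], [18, 30, 23], [18, 30, 23], [18, 30, 23]], yaw=[-3.5, -3.5, -3.5, -3.5, -3.5], claw=[0, 0, 0, 0, 0], newtons=20)

```text
clock: 1.17
tcp_pos: [0.2345, -0.4716, 0.3409]
tool_rot: [-0.48, 0.519, -0.514, 0.485]
contact_force: [2.0, 0.3, 1.0]
grip_width: 0.0672
```

Request:
arm_command(offset=[[21, 35, 0], [21, 35, 0], [21, 35, 0], [21, 35, 0], [21, 35, 0]], yaw=[0, 0, 0, 0, 0], claw=[0, 0, 0, 0, 0])

```text
clock: 1.58
tcp_pos: [0.3406, -0.2925, 0.3473]
tool_rot: [0.479, -0.517, 0.52, -0.482]
contact_force: [0.6, 0.1, 0.7]
grip_width: 0.0478
```

Request:
arm_command(offset=[[21, 35, 0], [21, 35, 0], [21, 35, 0], [21, 35, 0], [21, 35, 0]], yaw=[0, 0, 0, 0, 0], claw=[0, 0, 0, 0, 0])

```text
clock: 2.0
tcp_pos: [0.4453, -0.1122, 0.3491]
tool_rot: [0.478, -0.516, 0.522, -0.482]
contact_force: [0.1, -0.5, -0.0]
grip_width: 0.0474
```

Remaining about (189, 300).

Request:
arm_command(offset=[[22, 35, 0], [22, 35, 0], [22, 35, 0], [22, 35, 0], [22, 35, 0]], yaw=[0, 0, 0, 0, 0], claw=[0, 0, 0, 0, 0])

```text
clock: 2.42
tcp_pos: [0.5535, 0.0661, 0.3506]
tool_rot: [0.478, -0.515, 0.522, -0.483]
contact_force: [1.4, -1.0, 0.5]
grip_width: 0.0478
```

Request:
arm_command(offset=[[22, 35, 0], [22, 35, 0], [20, 30, 0], [15, 20, 0], [0, 0, 0]], yaw=[0, 0, 0, 0, 0], claw=[0, 0, 0, 0, 0])

```text
clock: 2.83
tcp_pos: [0.6349, 0.1965, 0.349]
tool_rot: [0.479, -0.514, 0.521, -0.485]
contact_force: [-0.5, 0.1, -0.2]
grip_width: 0.0477
```

```bash
python3 - <<'E'
from h import *
s=sense();print(s['tcp_pos'],R.from_quat(s['tool_rot']).as_matrix().round(3),s['joint_positions'].round(2))
snap('wrist','w1'); marks('wrist',['knob','leaf_hinge']); marks('top',['knob']); 
marks('side',['knob']); snap('side','s3')
E
```

```text
[0.6348552  0.19648355 0.34901722] [[-0.07   0.013  0.997]
 [-0.998 -0.002 -0.07 ]
 [ 0.001 -1.     0.013]] [ 0.2   0.46  1.26 -0.    1.41  1.84]
wrist knob [([634.7, 191.0, 247.0], 0.64)]
wrist leaf_hinge [([694.6, 210.3, 118.7], 0.93)]
top knob [([634.0, 189.4, 249.7], 0.8)]
side knob [([631.0, 190.9, 249.4], 0.82)]
```

View pics/w1.png

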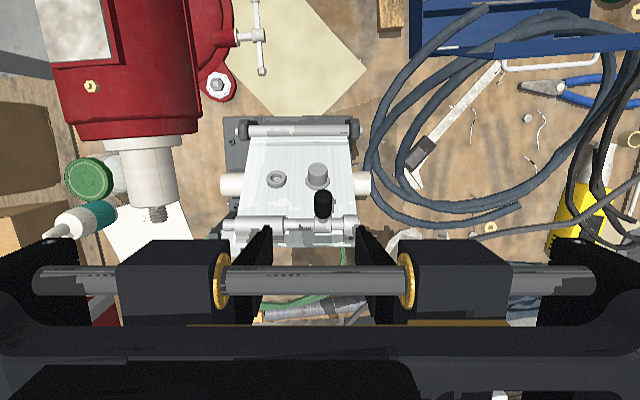

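Request:
arm_command(offset=[[0, -6, -30], [0, 0, -30], [0, 0, -30], [0, 0, -22], [0, 0, 0]], yaw=[0.6, 0, 0, 0, 0], claw=[0, 0, 0, 0, 0])

```text
clock: 3.55
tcp_pos: [0.6317, 0.1799, 0.2408]
tool_rot: [0.476, -0.511, 0.523, -0.488]
contact_force: [0.0, 0.5, -0.7]
grip_width: 0.0475
```

```bash
python3 - <<'E'
from h import *
snap('wrist','w2'); marks('wrist',['knob','leaf_hinge']);snap('side','s4'); marks('side',['knob'])
im=cv2.imread('pics/s4.png')[80:230,230:430];cv2.imwrite('pics/s4z.png',cv2.resize(im,None,fx=4,fy=4))
E
```

```text
wrist knob [([633.4, 192.0, 245.9], 0.71), ([695.5, 210.1, 119.3], 0.63)]
wrist leaf_hinge [([693.6, 207.7, 119.6], 0.62)]
side knob [([632.5, 190.4, 248.1], 0.56)]
```

View pics/w2.png

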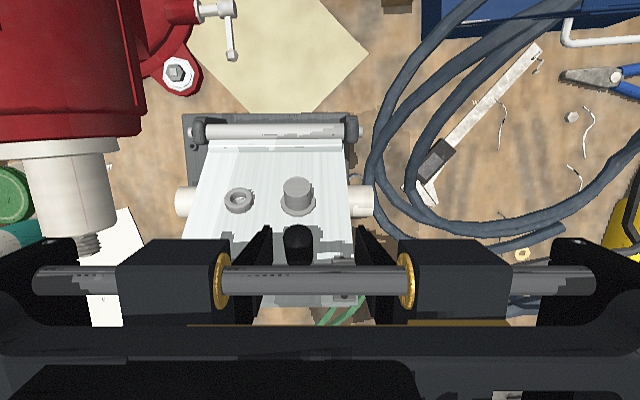

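View pics/s4z.png

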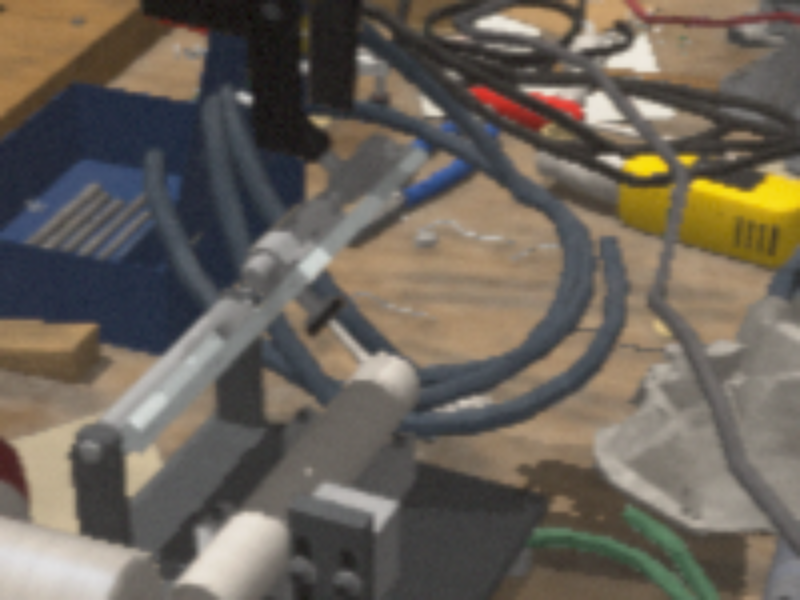

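Request:
arm_command(offset=[[2, 10, 0], [0, 0, -7], [0, 0, 0]], yaw=[0, 0, 0], claw=[0, 0, 0])

```text
clock: 4.05
tcp_pos: [0.6372, 0.1924, 0.2427]
tool_rot: [0.472, -0.508, 0.525, -0.493]
contact_force: [0.7, 0.5, -0.5]
grip_width: 0.048
```

Request:
arm_command(offset=[[-2, -1, -10], [0, 0, 0]], yaw=[0, 0], claw=[0, 0])

```text
clock: 4.22
tcp_pos: [0.6351, 0.192, 0.2322]
tool_rot: [0.472, -0.508, 0.525, -0.493]
contact_force: [0.2, 0.1, -1.1]
grip_width: 0.0474
```

```bash
python3 - <<'E'
from h import *
s=sense();print(s['tcp_pos'],R.from_quat(s['tool_rot']).as_matrix().round(3),s['joint_positions'].round(3),s['dq'].round(3),s['contact_force'])
E
```

```text
[0.63507458 0.19202146 0.23224841] [[-0.068  0.039  0.997]
 [-0.998  0.002 -0.068]
 [-0.005 -0.999  0.038]] [ 0.196  0.517  1.463 -0.006  1.124  1.838] [ 0.007 -0.02  -0.051  0.002  0.032 -0.   ] [ 0.21944735  0.13819648 -1.11564319]
```

Request:
arm_command(offset=[[0, 0, 0], [0, 0, 0], [0, 0, 0], [0, 0, 0], [0, 0, 0]], yaw=[0, 0, 0, 0, 0], claw=[0.9, 0.9, 0.9, 0.9, 0.9], newtons=15)

```text
clock: 4.63
tcp_pos: [0.6349, 0.1916, 0.2316]
tool_rot: [0.473, -0.508, 0.525, -0.493]
contact_force: [-1.5, -2.8, -0.1]
grip_width: 0.0195
```

```bash
python3 - <<'E'
from h import *
s=sense();print(s['tcp_pos'],R.from_quat(s['tool_rot']).as_matrix().round(3)[:,1],s['dq'].round(3),s['contact_force'],s['grip_width'])
snap('side','s5'); marks('side',['knob'])
im=cv2.imread('pics/s5.png')[60:210,230:430];cv2.imwrite('pics/s5z.png',cv2.resize(im,None,fx=4,fy=4))
E
```

```text
[0.63485325 0.19160716 0.23162842] [ 0.037  0.001 -0.999] [-0.005  0.     0.    -0.011  0.005 -0.002] [-1.46376321 -2.80402939 -0.07067452] 0.019525473474927106
side knob [([631.3, 189.5, 246.3], 0.69)]
```

View pics/s5z.png

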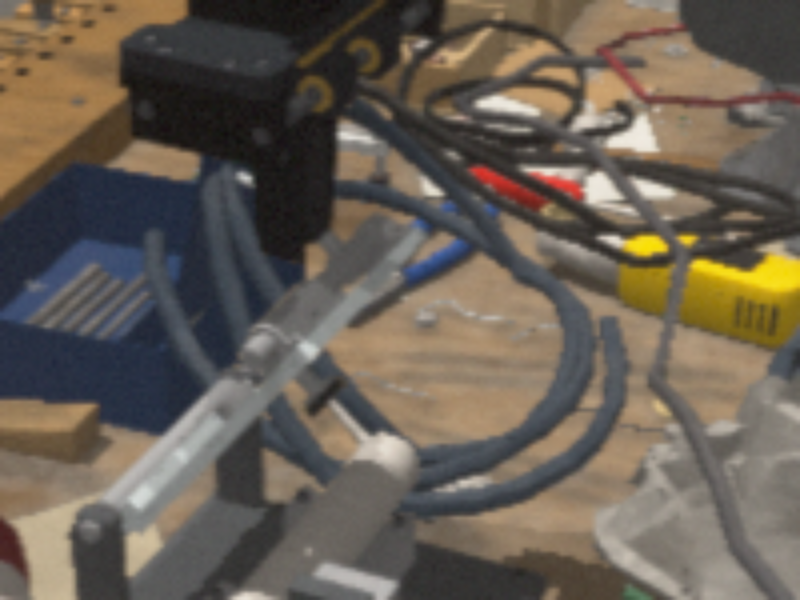

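One finger touches (Fy −2.8); continue closing.

Request:
arm_command(offset=[[0, 0, 0], [0, 0, 0], [0, 0, 0]], yaw=[0, 0, 0], claw=[1, 1, 1], newtons=25)

```text
clock: 4.98
tcp_pos: [0.6348, 0.1914, 0.2316]
tool_rot: [0.473, -0.508, 0.525, -0.492]
contact_force: [0.1, -1.1, -0.4]
grip_width: 0.0156
```

```bash
python3 - <<'E'
from h import *
s=sense();print(s['tcp_pos'],R.from_quat(s['tool_rot']).as_matrix().round(3)[:,1],s['contact_force'],s['grip_width'])
# arc plan in world from tcp; knob rel hinge
h=np.array([75,118.]);a0=0.9
k0=np.array(knob(a0,0))
for a in [.9,.8,.7,.6,.5,.4,.3,.25,.2,.15,.1,.05,0,-.05]: 
    k=np.array(knob(a,0)); d=k-k0; w=(j2w(k)-j2w(k0))[0]*1000; print(a,k.round(1),w.round(1))
E
```

```text
[0.63478065 0.19140609 0.23158181] [ 0.037  0.001 -0.999] [ 0.11515294 -1.12417955 -0.41323314] 0.015581226886990117
0.9 [ 13.  -30.  247.6] [0. 0. 0.]
0.8 [  0.4 -30.  240.7] [-12.6   0.7  -6.8]
0.7 [-11.5 -30.  232.7] [-24.5   1.5 -14.9]
0.6 [-22.5 -30.  223.5] [-35.5   2.1 -24.1]
0.5 [-32.5 -30.  213.2] [-45.5   2.7 -34.4]
0.4 [-41.5 -30.  202. ] [-54.4   3.2 -45.6]
0.3 [-49.3 -30.  189.9] [-62.2   3.7 -57.6]
0.25 [-52.7 -30.  183.6] [-65.7   3.9 -63.9]
0.2 [-55.9 -30.  177.2] [-68.8   4.1 -70.4]
0.15 [-58.6 -30.  170.6] [-71.6   4.3 -77. ]
0.1 [-61.1 -30.  163.8] [-74.    4.4 -83.7]
0.05 [-63.2 -30.  157. ] [-76.1   4.5 -90.6]
0 [-65. -30. 150.] [-77.9   4.6 -97.6]
-0.05 [-66.4 -30.  143. ] [ -79.3    4.7 -104.6]
```

Request:
arm_command(offset=[[-6.5, 0, -3], [-6.3, 0, -3.7], [-6, 0, -4], [-6, 0, -4.2], [0, 0, 0]], yaw=[0, 0, 0, 0, 0], claw=[1, 1, 1, 1, 1])

```text
clock: 5.4
tcp_pos: [0.6093, 0.1929, 0.2161]
tool_rot: [0.47, -0.507, 0.526, -0.495]
contact_force: [2.0, 1.7, -6.1]
grip_width: 0.0155
```

```bash
cat >>h.py <<'E'
def st():
    s=sense();M=R.from_quat(s['tool_rot']).as_matrix()
    t=s['tcp_pos']; g=t-0.019*M[:,1]
    c,sn=np.cos(JY),np.sin(JY);d=g-J0
    gj=np.array([c*d[0]+sn*d[1],-sn*d[0]+c*d[1],g[2]])*1000
    r=np.hypot(gj[0]-75,gj[2]-118); ang=np.arctan2(gj[2]-118,75-gj[0])-np.arctan2(32,140)
    f=s['contact_force']
    print('t%.2f'%s['clock'],'tcp',(t*1000).round(1),'tooly',M[:,1].round(3),'toolx',M[:,0].round(3),'F',f.round(1),'Mo',s['moment'].round(2),'w',round(s['grip_width']*1000,1),'| grasp jig',gj.round(1),'r %.1f ang %.3f bolt %.1f'%(r,ang,gj[1]+30))
E
python3 -c "
from h import *
st()"
```

```text
t5.40 tcp [609.3 192.9 216.1] tooly [ 0.044  0.004 -0.999] toolx [-0.068 -0.998 -0.007] F [ 2.   1.7 -6.1] Mo [ 0.09 -0.38  0.09] w 15.5 | grasp jig [-11.1 -23.4 235. ] r 145.3 ang 0.712 bolt 6.6
```

Request:
arm_command(offset=[[-6, -0.8, -5], [-5.5, -0.8, -5.2], [-5, -0.8, -5.4], [-5, -0.8, -5.6], [0, 0, 0]], yaw=[0, 0, 0, 0, 0], claw=[1, 1, 1, 1, 1])

```text
clock: 5.82
tcp_pos: [0.586, 0.1903, 0.1937]
tool_rot: [0.47, -0.507, 0.526, -0.496]
contact_force: [1.4, 2.7, -5.3]
grip_width: 0.0154
```

```bash
python3 -c "
from h import *
st()"
```

```text
t5.82 tcp [586.  190.3 193.7] tooly [ 0.046  0.005 -0.999] toolx [-0.067 -0.998 -0.008] F [ 1.4  2.7 -5.3] Mo [ 0.32 -0.45  0.1 ] w 15.4 | grasp jig [-34.3 -27.4 212.7] r 144.7 ang 0.489 bolt 2.6
```

Request:
arm_command(offset=[[-5, 0.3, -6], [-4.5, 0.3, -6.5], [-4, 0.3, -7], [-4, 0.3, -7], [0, 0, 0]], yaw=[0, 0, 0, 0, 0], claw=[1, 1, 1, 1, 1])

```text
clock: 6.23
tcp_pos: [0.567, 0.1913, 0.1647]
tool_rot: [0.469, -0.506, 0.526, -0.496]
contact_force: [3.4, 2.8, -4.0]
grip_width: 0.0151
```

```bash
python3 -c "
from h import *
st()"
```

```text
t6.23 tcp [567.  191.3 164.7] tooly [ 0.047  0.005 -0.999] toolx [-0.067 -0.998 -0.008] F [ 3.4  2.8 -4. ] Mo [ 0.38 -0.62  0.06] w 15.1 | grasp jig [-53.4 -27.5 183.7] r 144.2 ang 0.248 bolt 2.5
```

Request:
arm_command(offset=[[0, 0, 0], [-2, 0.1, -4], [-2, 0.1, -4], [-1.5, 0.1, -4], [0, 0, 0]], yaw=[0, 0, 0, 0, 0], claw=[1, 1, 1, 1, 1], newtons=50)

```text
clock: 6.65
tcp_pos: [0.5619, 0.1916, 0.1519]
tool_rot: [0.469, -0.506, 0.527, -0.497]
contact_force: [2.6, 1.8, 2.2]
grip_width: 0.0152
```

```bash
python3 -c "
from h import *
st();snap('side','s6')
im=cv2.imread('pics/s6.png')[130:280,210:410];cv2.imwrite('pics/s6z.png',cv2.resize(im,None,fx=4,fy=4))"
```

```text
t6.65 tcp [561.9 191.6 151.9] tooly [ 0.05   0.005 -0.999] toolx [-0.067 -0.998 -0.009] F [2.6 1.8 2.2] Mo [ 0.24 -0.73  0.06] w 15.2 | grasp jig [-58.6 -27.5 170.8] r 143.6 ang 0.152 bolt 2.5
```

View pics/s6z.png

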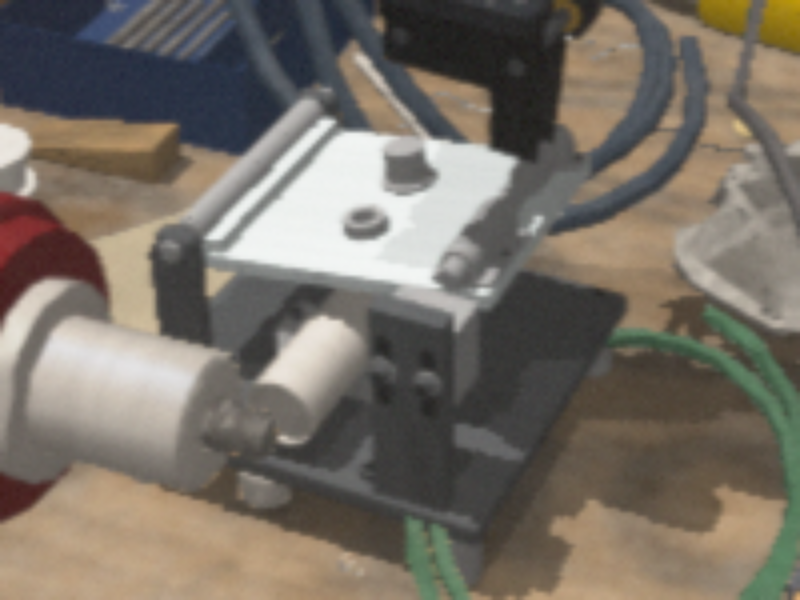

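Request:
arm_command(offset=[[-1.5, 0, -4], [-1.5, 0, -4], [-1.2, 0, -4], [-1, 0, -4], [0, 0, 0]], yaw=[0, 0, 0, 0, 0], claw=[1, 1, 1, 1, 1])

```text
clock: 7.12
tcp_pos: [0.5585, 0.1919, 0.1397]
tool_rot: [0.466, -0.504, 0.529, -0.499]
contact_force: [1.6, 1.3, 6.5]
grip_width: 0.0149
```

```bash
python3 -c "
from h import *
st()"
```

```text
t7.12 tcp [558.5 191.9 139.7] tooly [ 0.058  0.007 -0.998] toolx [-0.067 -0.998 -0.01 ] F [1.6 1.3 6.5] Mo [ 0.07 -0.62  0.06] w 14.9 | grasp jig [-62.1 -27.5 158.7] r 143.0 ang 0.064 bolt 2.5
```

Request:
arm_command(offset=[[-0.8, 0, -4], [-0.8, 0, -4], [-0.5, 0, -3], [0, 0, 0]], yaw=[0, 0, 0, 0], claw=[1, 1, 1, 1])

```text
clock: 7.45
tcp_pos: [0.5573, 0.192, 0.1331]
tool_rot: [0.464, -0.503, 0.53, -0.501]
contact_force: [1.0, 1.0, 8.1]
grip_width: 0.0146
```

```bash
python3 -c "
from h import *
st();snap('side','s7')
im=cv2.imread('pics/s7.png')[150:260,260:370];cv2.imwrite('pics/s7z.png',cv2.resize(im,None,fx=5,fy=5))"
```

```text
t7.45 tcp [557.3 192.  133.1] tooly [ 0.065  0.008 -0.998] toolx [-0.067 -0.998 -0.012] F [1.  1.  8.1] Mo [ 0.08 -0.47 -0.02] w 14.6 | grasp jig [-63.4 -27.5 152.1] r 142.5 ang 0.017 bolt 2.5
```

View pics/s7z.png

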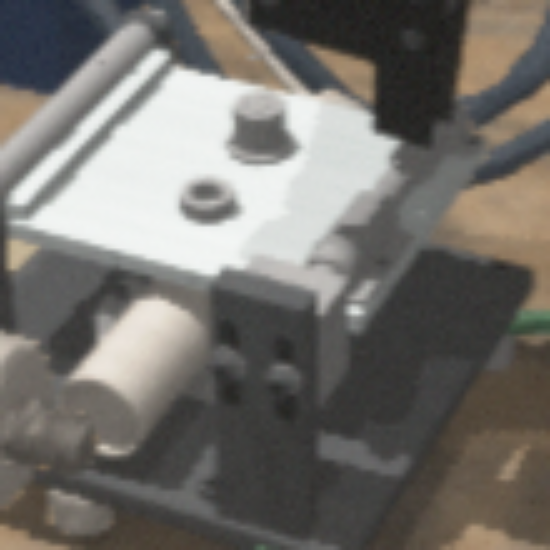

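Request:
arm_command(offset=[[0.2, 3, -1], [0.2, 3, -0.5], [0, 0, 0]], yaw=[0, 0, 0], claw=[1, 1, 1])

```text
clock: 7.75
tcp_pos: [0.5578, 0.1971, 0.1339]
tool_rot: [0.464, -0.502, 0.531, -0.501]
contact_force: [2.1, 3.7, 6.0]
grip_width: 0.0148
```

```bash
python3 -c "
from h import *
st()"
```

```text
t7.75 tcp [557.8 197.1 133.9] tooly [ 0.067  0.006 -0.998] toolx [-0.067 -0.998 -0.011] F [2.1 3.7 6. ] Mo [ 0.35 -0.6  -0.04] w 14.8 | grasp jig [-63.2 -22.4 152.9] r 142.6 ang 0.023 bolt 7.6
```

Request:
arm_command(offset=[[-0.2, 0, -3], [0.1, 1.5, -1], [0, 0, -0.3]], yaw=[0, 0, 0], claw=[1, 1, 1])

```text
clock: 8.0
tcp_pos: [0.5576, 0.1982, 0.1323]
tool_rot: [0.463, -0.501, 0.531, -0.502]
contact_force: [0.1, 2.8, 9.7]
grip_width: 0.0151
```

```bash
python3 -c "
from h import *
st()"
```

```text
t8.00 tcp [557.6 198.2 132.3] tooly [ 0.069  0.006 -0.998] toolx [-0.067 -0.998 -0.011] F [0.1 2.8 9.7] Mo [ 0.39 -0.4   0.02] w 15.1 | grasp jig [-63.6 -21.2 151.3] r 142.5 ang 0.011 bolt 8.8
```

Request:
arm_command(offset=[[0.1, 1.5, -0.5], [0.1, 1.5, -0.5]], yaw=[0, 0], claw=[1, 1])

```text
clock: 8.17
tcp_pos: [0.5578, 0.2003, 0.1326]
tool_rot: [0.463, -0.501, 0.532, -0.502]
contact_force: [0.5, -3.0, 9.3]
grip_width: 0.015
```

```bash
python3 -c "
from h import *
st()"
```

```text
t8.17 tcp [557.8 200.3 132.6] tooly [ 0.07   0.005 -0.998] toolx [-0.067 -0.998 -0.01 ] F [ 0.5 -3.   9.3] Mo [-0.71 -0.43 -0.01] w 15.0 | grasp jig [-63.5 -19.1 151.6] r 142.5 ang 0.013 bolt 10.9
```

Now Fy = −3 (drag). Creep on.

Request:
arm_command(offset=[[0.1, 1.2, -0.7], [0.1, 1.2, -0.7]], yaw=[0, 0], claw=[1, 1])

```text
clock: 8.33
tcp_pos: [0.5579, 0.2019, 0.1326]
tool_rot: [0.464, -0.5, 0.532, -0.502]
contact_force: [-1.3, -4.1, 11.7]
grip_width: 0.0149
```

```bash
python3 -c "
from h import *
st()"
```

```text
t8.33 tcp [557.9 201.9 132.6] tooly [ 0.07   0.004 -0.998] toolx [-0.067 -0.998 -0.008] F [-1.3 -4.1 11.7] Mo [-0.58 -0.2  -0.  ] w 14.9 | grasp jig [-63.5 -17.5 151.5] r 142.5 ang 0.013 bolt 12.5
```

Request:
arm_command(offset=[[0.1, 1.2, -0.8], [0.1, 1.2, -0.8]], yaw=[0, 0], claw=[1, 1])

```text
clock: 8.5
tcp_pos: [0.5581, 0.2034, 0.1326]
tool_rot: [0.464, -0.5, 0.533, -0.502]
contact_force: [-0.8, -3.5, 12.8]
grip_width: 0.0149
```

```bash
python3 -c "
from h import *
st()"
```

```text
t8.50 tcp [558.1 203.4 132.6] tooly [ 0.071  0.003 -0.997] toolx [-0.067 -0.998 -0.007] F [-0.8 -3.5 12.8] Mo [-0.57 -0.16 -0.06] w 14.9 | grasp jig [-63.5 -16.  151.5] r 142.5 ang 0.013 bolt 14.0
```

Request:
arm_command(offset=[[0.1, 1.2, -0.5], [0.1, 1.2, -0.5]], yaw=[0, 0], claw=[1, 1])

```text
clock: 8.67
tcp_pos: [0.5581, 0.2048, 0.1328]
tool_rot: [0.464, -0.499, 0.533, -0.502]
contact_force: [1.4, -2.7, 8.3]
grip_width: 0.015
```

```bash
python3 -c "
from h import *
st()"
```

```text
t8.67 tcp [558.1 204.8 132.8] tooly [ 0.072  0.001 -0.997] toolx [-0.067 -0.998 -0.006] F [ 1.4 -2.7  8.3] Mo [-0.54 -0.49 -0.02] w 15.0 | grasp jig [-63.5 -14.5 151.7] r 142.6 ang 0.014 bolt 15.5
```

Request:
arm_command(offset=[[0.1, 1.2, -0.6], [0.1, 1.2, -0.6]], yaw=[0, 0], claw=[1, 1])

```text
clock: 8.83
tcp_pos: [0.5582, 0.2062, 0.1327]
tool_rot: [0.464, -0.499, 0.534, -0.501]
contact_force: [-0.8, -3.0, 10.4]
grip_width: 0.0149
```

```bash
python3 -c "
from h import *
st();snap('side','s8')
im=cv2.imread('pics/s8.png')[150:260,260:370];cv2.imwrite('pics/s8z.png',cv2.resize(im,None,fx=5,fy=5))"
```

```text
t8.83 tcp [558.2 206.2 132.7] tooly [ 0.072 -0.    -0.997] toolx [-0.067 -0.998 -0.005] F [-0.8 -3.  10.4] Mo [-0.49 -0.18 -0.01] w 14.9 | grasp jig [-63.5 -13.1 151.7] r 142.5 ang 0.014 bolt 16.9
```

View pics/s8z.png

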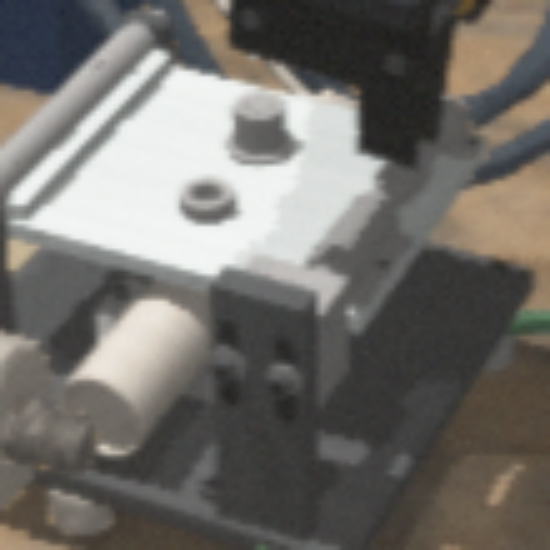

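Request:
arm_command(offset=[[0.1, 1.2, -0.6], [0.1, 1.2, -0.6], [0.1, 1.2, -0.6]], yaw=[0, 0, 0], claw=[1, 1, 1])

```text
clock: 9.13
tcp_pos: [0.5584, 0.2083, 0.1328]
tool_rot: [0.464, -0.498, 0.534, -0.501]
contact_force: [-0.2, -3.2, 9.7]
grip_width: 0.0149
```

```bash
python3 -c "
from h import *
st()"
```

```text
t9.13 tcp [558.4 208.3 132.8] tooly [ 0.073 -0.002 -0.997] toolx [-0.067 -0.998 -0.003] F [-0.2 -3.2  9.7] Mo [-0.45 -0.33  0.  ] w 14.9 | grasp jig [-63.5 -10.9 151.7] r 142.5 ang 0.014 bolt 19.1
```

Request:
arm_command(offset=[[0.1, 1.4, -0.6], [0.1, 1.4, -0.6], [0.1, 1.4, -0.6]], yaw=[0, 0, 0], claw=[1, 1, 1])

```text
clock: 9.38
tcp_pos: [0.5586, 0.2111, 0.1328]
tool_rot: [0.464, -0.497, 0.535, -0.501]
contact_force: [-0.6, -3.1, 8.9]
grip_width: 0.0151
```

```bash
python3 -c "
from h import *
st()"
```

```text
t9.38 tcp [558.6 211.1 132.8] tooly [ 0.074 -0.004 -0.997] toolx [-0.068 -0.998 -0.001] F [-0.6 -3.1  8.9] Mo [-0.49 -0.3  -0.07] w 15.1 | grasp jig [-63.5  -8.1 151.7] r 142.5 ang 0.014 bolt 21.9
```

Request:
arm_command(offset=[[0.1, 1.8, -0.6], [0.1, 1.8, -0.6], [0.1, 1.8, -0.6], [0.1, 1.8, -0.6]], yaw=[0, 0, 0, 0], claw=[1, 1, 1, 1])

```text
clock: 9.72
tcp_pos: [0.5589, 0.2164, 0.1328]
tool_rot: [0.464, -0.497, 0.536, -0.5]
contact_force: [0.7, -3.2, 9.9]
grip_width: 0.0149
```

```bash
python3 -c "
from h import *
st()"
```

```text
t9.72 tcp [558.9 216.4 132.8] tooly [ 0.075 -0.006 -0.997] toolx [-0.069 -0.998  0.001] F [ 0.7 -3.2  9.9] Mo [-0.39 -0.32 -0.04] w 14.9 | grasp jig [-63.5  -2.8 151.7] r 142.5 ang 0.014 bolt 27.2
```

Request:
arm_command(offset=[[0.1, 1.6, -0.6], [0.1, 1.6, -0.6], [0.1, 1.6, -0.6]], yaw=[0, 0, 0], claw=[1, 1, 1])

```text
clock: 9.97
tcp_pos: [0.5591, 0.2198, 0.1328]
tool_rot: [0.464, -0.496, 0.537, -0.5]
contact_force: [0.2, -2.9, 10.2]
grip_width: 0.0151
```

```bash
python3 -c "
from h import *
st()"
```

```text
t9.97 tcp [559.1 219.8 132.8] tooly [ 0.076 -0.008 -0.997] toolx [-0.069 -0.998  0.002] F [ 0.2 -2.9 10.2] Mo [-0.38 -0.28 -0.01] w 15.1 | grasp jig [-63.5   0.7 151.7] r 142.5 ang 0.014 bolt 30.7
```

Request:
arm_command(offset=[[0.1, 1.4, -0.6], [0.1, 1.4, -0.6]], yaw=[0, 0], claw=[1, 1])

```text
clock: 10.13
tcp_pos: [0.5593, 0.2217, 0.1328]
tool_rot: [0.464, -0.496, 0.538, -0.5]
contact_force: [0.3, -2.8, 9.9]
grip_width: 0.0145
```

Request:
arm_command(offset=[[0.1, 1.4, -0.6], [0.1, 1.4, -0.6]], yaw=[0, 0], claw=[1, 1])

```text
clock: 10.3
tcp_pos: [0.5593, 0.2231, 0.1329]
tool_rot: [0.465, -0.495, 0.538, -0.499]
contact_force: [-0.1, -12.9, 12.4]
grip_width: 0.0151
```

```bash
python3 -c "
from h import *
st()"
```

```text
t10.30 tcp [559.3 223.1 132.9] tooly [ 0.077 -0.011 -0.997] toolx [-0.07  -0.998  0.005] F [ -0.1 -12.9  12.4] Mo [-2.   -0.27 -0.18] w 15.1 | grasp jig [-63.5   4.  151.8] r 142.5 ang 0.015 bolt 34.0
```

Request:
arm_command(offset=[[0, 1, -0.5], [0, 0.5, -0.3], [0, 0.3, -0.3], [0, 0, 0]], yaw=[0, 0, 0, 0], claw=[1, 1, 1, 1])

```text
clock: 10.63
tcp_pos: [0.5594, 0.2228, 0.1333]
tool_rot: [0.464, -0.495, 0.539, -0.499]
contact_force: [2.0, 4.1, 2.1]
grip_width: 0.0148
```

```bash
python3 -c "
from h import *
st()"
```

```text
t10.63 tcp [559.4 222.8 133.3] tooly [ 0.078 -0.013 -0.997] toolx [-0.071 -0.997  0.007] F [2.  4.1 2.1] Mo [ 0.92 -0.59  0.06] w 14.8 | grasp jig [-63.5   3.8 152.2] r 142.6 ang 0.018 bolt 33.8
```

Request:
arm_command(offset=[[0, 1.2, 0], [0, 0.8, 0]], yaw=[0, 0], claw=[1, 1])

```text
clock: 10.8
tcp_pos: [0.5593, 0.223, 0.1334]
tool_rot: [0.465, -0.494, 0.54, -0.498]
contact_force: [3.6, -6.4, 4.4]
grip_width: 0.0147
```

Request:
arm_command(offset=[[0, 0.2, 0], [0, 0, 0], [0, 0, 0], [0, 0, 0]], yaw=[0, 0, 0, 0], claw=[0.3, 0.3, 0.3, 0.3])

```text
clock: 11.13
tcp_pos: [0.5566, 0.222, 0.1313]
tool_rot: [0.468, -0.496, 0.539, -0.495]
contact_force: [0.2, 0.6, -0.1]
grip_width: 0.0318
```

```bash
python3 -c "
from h import *
st();snap('wrist','w9');marks('wrist',['knob']);snap('side','s9')
im=cv2.imread('pics/s9.png')[130:260,240:400];cv2.imwrite('pics/s9z.png',cv2.resize(im,None,fx=4,fy=4))"
```

```text
t11.13 tcp [556.6 222.  131.3] tooly [ 0.07  -0.018 -0.997] toolx [-0.072 -0.997  0.013] F [ 0.2  0.6 -0.1] Mo [0.03 0.09 0.01] w 31.8 | grasp jig [-66.    2.9 150.3] r 144.6 ang 0.000 bolt 32.9
wrist knob [([555.4, 224.9, 153.3], 0.93)]
```

View pics/w9.png

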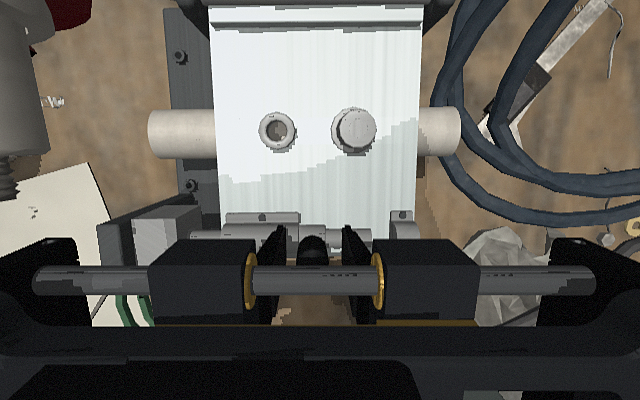

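View pics/s9z.png

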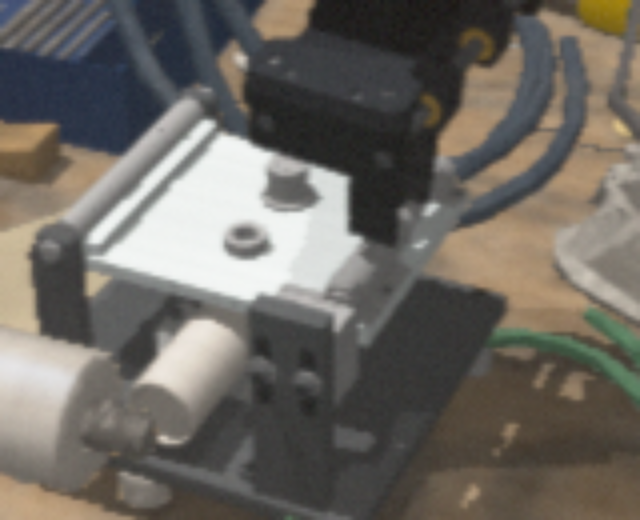

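Request:
arm_command(offset=[[0, 0, 10], [0, 0, 20], [0, 0, 30], [0, 0, 30], [0, 0, 30]], yaw=[0, 0, 0, 0, 0], claw=[0.3, 0.3, 0.3, 0.3, 0.3])

```text
clock: 11.7
tcp_pos: [0.5533, 0.2213, 0.2516]
tool_rot: [0.472, -0.498, 0.537, -0.491]
contact_force: [0.5, -0.5, -0.2]
grip_width: 0.0334
```

Request:
arm_command(offset=[[-30, -20, 20], [-30, -20, 0], [-25, -20, 0], [0, 0, 0], [0, 0, 0]], yaw=[0, 0, 0, 0, 0], claw=[0.3, 0.3, 0.3, 0.3, 0.3])

```text
clock: 12.12
tcp_pos: [0.4671, 0.1608, 0.2831]
tool_rot: [0.467, -0.495, 0.539, -0.497]
contact_force: [0.4, -0.3, -0.1]
grip_width: 0.0337
```

```bash
python3 -c "
from h import *
st();im=snap('wrist','w10');marks('wrist',['knob','bolt_tip','leaf_hinge','tube']);snap('side','s10');marks('side',['knob','tube'])
snap('top','t10');marks('top',['knob'])
print(j2w(knob(0.01,34))*1000)"
```

```text
t12.12 tcp [467.1 160.8 283.1] tooly [ 0.073 -0.018 -0.997] toolx [-0.07  -0.997  0.013] F [ 0.4 -0.3 -0.1] Mo [0.04 0.08 0.04] w 33.7 | grasp jig [-151.8  -63.5  302. ] r 292.0 ang 0.457 bolt -33.5
wrist knob [([556.4, 224.0, 150.1], 0.86)]
wrist bolt_tip []
wrist leaf_hinge []
wrist tube [([621.0, 216.4, -4.0], 0.58)]
side knob []
side tube [([618.5, 225.5, 55.3], 0.78)]
top knob [([559.8, 220.4, 152.9], 0.8)]
[[556.67805572 223.32848073 151.39837668]]
```

View pics/w10.png

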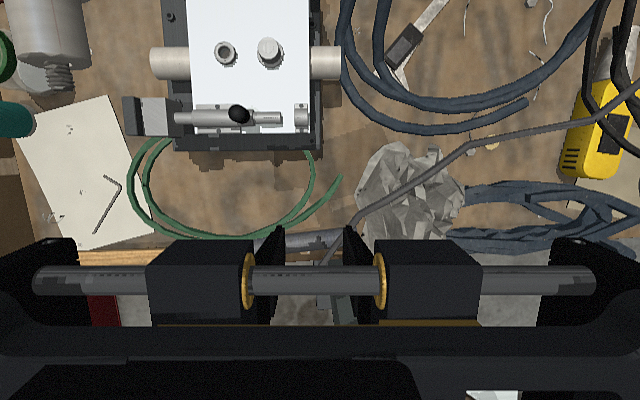

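View pics/s10.png

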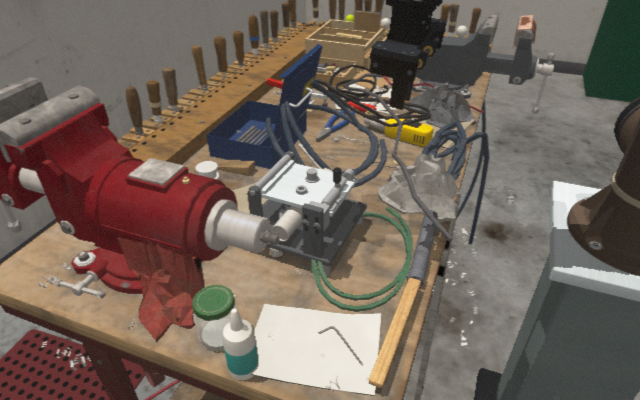

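```bash
python3 -c "
import cv2
im=cv2.imread('pics/w10.png')[80:150,110:330];cv2.imwrite('pics/w10z.png',cv2.resize(im,None,fx=3.6,fy=3.6,interpolation=cv2.INTER_CUBIC))"
```

```text
(no output)
```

View pics/w10z.png

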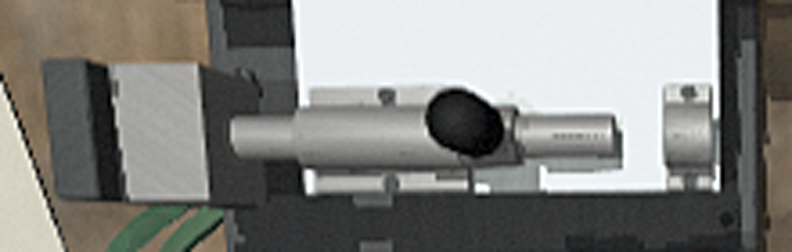

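```bash
python3 -c "
from station import *
print(job_done())"
```

```text
the job is handed in; nothing more can be done
None
```

The tube is clamped. The leaf is shut, the bolt is fully home in the keeper, and I handed the job in at about 12.4 s. No verdict is reported.

- **How it went:** I gripped the bolt's knob across the bolt axis and swung the leaf down its arc onto the pad. The bolt was still drawn back then, at about 2.5 mm by the arm's reading. I held the leaf near 0.01 rad, with 8 to 13 N at the knob. I chose that angle from the keeper block's height in the side picture, which put the bore at about 119 mm. I then fed the bolt in 1 to 2 mm steps.
- **Bolt travel:** Only the bolt's 3 to 4 N of drag was felt all the way, so it found the bore without hitting the keeper's face. At 34.0 mm the force along the bolt rose to 13 N, which is the collar meeting the barrel.
- **Last checks, gripper opened and lifted clear:**
  - The leaf stayed down by itself.
  - The wrist camera put the knob at (556, 224, 150) mm, against (557, 223, 151) mm expected with the bolt home.
  - The picture showed the collar against the barrel and the bolt in the keeper.
  - The side camera put the tube at z 55 mm, still in its vee blocks.
  - The force on the tool was close to zero.
- **Checks that failed or disagreed:**
  - The top camera put the knob's y about 3 mm lower (220 mm), within the network's stated 4 mm.
  - The wrist camera gave a wrong tube height (-4 mm).
  - The side camera did not find the knob.
  - I had no way to measure the force between pad and tube directly.

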